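Slide a heavy battery home in its charging dock, bar it in and switch on

TASK

Put the battery on charge using only pushes of the fingertips, without gripping or lifting it: push it low, near its base, so that it slides flat over the base board without tipping or lifting, into the charging dock until it is fully home against the charger. Then push the standing bar over so that it drops across the mouth into its catch behind the battery, and last flick the toggle switch on top of the charger fully over, away from the mouth. Leave the tools and the solder reel round about where they are.

Things in the scene. Friction and masses are not known exactly. Their poses are not given: they have to be found in the camera images.
- battery: Heavy sealed grey plastic battery (0.56 to 0.84 kg), 40 mm deep (own x), 98 wide (y), 62 high, with a base rail 16 mm high standing 8 mm proud along the foot of its back (x = -20 to -28). Origin: underside, mid case. Front (+x) has brass pads and faces the dock (to 0.25 rad askew, 22 mm aside, 11 to 14.5 cm short of home). Friction 0.5 to 0.72: pushed above about 28 mm it may tip.
- dock: Charging dock on a fixed plywood board, 24 mm thick, x = -205 to +95, y = +-88 mm, on which the battery slides. Origin: under the board, 24 mm below the home battery's origin; +x the way in; home has the same yaw. Grey charger from x = +20 mm (stops the battery's front) to +90, y = +-67, up to z = 80. Posts to z = 74 outside the guides at x = -17, y = -62 (bar pivot) and +62 (catch).
- guides (a point): Where the dock's two steel guides begin: 35 mm before the dock's origin, on the board's top, midway. From here inwards the guides, 34 mm high, have inner faces 103 mm apart (2.5 mm clearance a side for the battery). Before it flared lead-in plates, as high, open to 143 mm apart 29 mm farther out.
- contact_spring (a joint): Sprung contact strip in the charger's face, 12 to 28 mm above the board, pushed in by the battery's front. 0 = 6 mm proud of the face; 0.006 m = flush, the battery is home. It pushes back with 1.5 N at most, which the battery's friction on the board withstands.
- drop_bar (a joint): Drop bar: flat steel, 12 mm wide, 5 mm thick, 136 mm long from its pivot, with a black round end. Swings in the upright plane of the mouth. 0 = level in the catch, pi/2 = upright, 2.1 = leaning outwards on its stop; starts at 1.75 to 2.05. The stiff pivot (0.024 N m) holds it near upright; pushed below about 0.9 it falls shut by itself. Shut, it passes 2.5 mm behind the home battery's case, over its base rail.
- bar_pivot (a point): Pivot of the drop bar, 42 mm above the board, in dock axes at x = -25, y = -62 mm; the bar's plane is x = -25 mm, its middle. The bar turns about the dock's x axis, its free end going over towards +y.
- catch (a point): The catch, an open-topped slot on the post at dock x = -25, y = +62 mm; this point is 42 mm above the board, where the middle line of the shut bar lies.
- bar_end (a point): Free end of the drop bar, 136 mm from its pivot.
- charge_switch (a joint): Toggle switch on top of the charger: a steel bat 27 mm long, 7 mm thick, pivoting about the dock's y axis at dock x = 45, y = 50, z = 84 mm. 0 = leaning 0.35 rad towards the mouth (off); 0.70 = leaning 0.35 rad away from it (on). Stays where it is left; under 1 N at the tip moves it.
- switch_tip (a point): Tip of the toggle's bat, 27 mm from its pivot.
- solder_reel: Blue reel of solder, 64 mm across, 44 mm high, standing to the right of the charger. Origin at the centre of its underside. To be left alone.
- screwdriver: Blue screwdriver lying on the bench, 158 mm long, 24 mm thick. Origin at the middle of its underside. To be left alone.
- side_cutters: Side cutters with red and blue grips lying on the bench at the left, 170 x 60 x 16 mm. Origin at the middle of the underside. To be left alone.
Not all that is in view belongs to the job. Leave any orange look-alike of the battery alone.

How it is judged:
On the way, in this order (a step that is already met when the one before it is completed fails the run):
1. the battery has been slid home against the charger, the bar still up and the switch still off (x of battery in the frame of dock between -0.003 and 0.003 m and y of battery in the frame of dock between -0.005 and 0.005 m and angle between the x axis of battery and the x axis of dock, either way round below 0.06 rad and angle between battery's own z axis and vertical below 0.04 rad and value of joint contact_spring above 0.003 m and value of joint drop_bar above 1.2 rad and value of joint charge_switch below 0.2 rad), for 0.2 s.
2. the bar lies in its catch across the mouth, the switch still off (x of battery in the frame of dock between -0.003 and 0.003 m and y of battery in the frame of dock between -0.005 and 0.005 m and angle between the x axis of battery and the x axis of dock, either way round below 0.06 rad and angle between battery's own z axis and vertical below 0.04 rad and value of joint contact_spring above 0.003 m and value of joint drop_bar below 0.05 rad and value of joint charge_switch below 0.3 rad), for 0.2 s.
3. the switch is on (value of joint charge_switch above 0.6 rad), for 0.1 s.
At the end, for the whole second after the job is handed in: The battery stands flat and at rest, within 3 mm of home along the way in and square in the guides (5 mm, 0.06 rad), with the contact strip pushed in more than 3 mm; the bar lies in its catch (below 0.05 rad); the switch is over (above 0.6 rad) (x of battery in the frame of dock between -0.003 and 0.003 m and y of battery in the frame of dock between -0.005 and 0.005 m and angle between the x axis of battery and the x axis of dock, either way round below 0.06 rad and angle between battery's own z axis and vertical below 0.04 rad and value of joint contact_spring above 0.003 m and value of joint drop_bar below 0.05 rad and value of joint charge_switch above 0.6 rad and linear speed of battery below 0.01 m/s); the robot touches nothing.
It fails at once if the battery tipped (more than 0.15 rad from upright) (angle between battery's own z axis and vertical above 0.15 rad).
It fails at once if the battery lifted off the board (its underside over 8 mm above the board) (height (world z) of battery above 0.032 m).
It fails at once if the solder reel disturbed (moved more than 15 mm) (distance of solder_reel from where it was at the start of the episode above 0.015 m).
It fails at once if the screwdriver disturbed (moved more than 15 mm) (distance of screwdriver from where it was at the start of the episode above 0.015 m).
It fails at once if the side cutters disturbed (moved more than 15 mm) (distance of side_cutters from where it was at the start of the episode above 0.015 m).
It also fails if it takes over 64 s, if anything falls off the work surface, if the arm or the gripper's body presses on something with over 40 N, if the wrist force passes 120 N, or if a joint passes its speed limit or range.

ROBOT

A 6-joint arm with a two-finger parallel gripper is mounted at the origin on a cart in front of the work surface, level with it; the furniture and walls round the work are solid. World frame = base frame: x ahead of the robot, y to its left, z up, the work surface at z = 0. Lengths are in m, angles in rad, forces in N, time in s.
With the tool pointing down it reaches from about 0.375 to 0.925 m from the base axis. Payload 5.7 kg.
Tool frame: the origin (TCP) lies at the very end of the fingers, on their centre line; the grasp point (between the pads) lies 19 mm behind it; z points along the fingers, y is the line along which they close (so a half turn about z gives the same grasp; the last joint's range is limited). The gripper opens to 85 mm and grips with 20 to 120 N. Pads are 22 mm wide; open, the fingers measure 114 mm over their backs; the gripper's body (76 mm by 85 mm) begins 54 mm behind the grasp point. The pads swing forward as they close: fully open they stand 13 mm farther back than shut.
Start: joints at [-1.46, 0.359, 1.51, -0, 1.272, -0.115], TCP at [0.134, -0.585, 0.231] pointing down, gripper open.
Joint ranges: [-2.97, 2.97], [-1.01, 2.36], [0.21, 2.38], [-0.96, 4.11], [0.2, 2.71], [-2.98, 2.98]. Speed limits (rad/s): [2.39, 2.39, 3.14, 3.14, 3.14, 3.14].

INTERFACE

Orientations are given as a unit quaternion [w, x, y, z].
In Python, from cell import bot, imaging, order gives the robot as it stands. The module is installed in compiled form; this text tells all that it offers.
- The arm moves only by the tool send_rows, never from a script. Its argument "commands" is a list that holds one entry, the list of rows, each a list of 4 numbers: the shift along the tool's x, y, z in m, then the turn about the tool's z in degrees. A call has 1 to 20 rows; each row shifts and turns the commanded pose from where the row before left it, along the tool's axes as they then stand; what a row does not reach is not made up. A row lasts 1/12 s, in which the tool goes at most 41.7 mm and 7.16 degrees, less where a joint would pass 70% of its speed; a pose out of reach is approached as far as the arm can. A call is refused whole if a number of a shift passes 0.0417 or a number of a turn 7.16, either way. A call with a gripper value outside its range is refused whole. "grip" is the closure in counts, from 0 (fully open) to 255 (shut), set as the call begins (left out, the last holds). The fingers move at their own pace and stop on an object; "grip_force" is the grip in N (left out, the last holds). Time passes only in rows, so rows that do not move let the fingers close. It gives the time, the measured TCP pose, the force, the opening and the grip force at its end, in the units of the state.
- bot.read_state(): the state, without advancing time (a new reading comes with each control period).
- imaging.read_camera(name): name is "scene" or "top" or "wrist"; returns a dict with "img" (480x640x3 uint8, red, green, blue), "fx", "fy", "cx", "cy" (pixels), "R" (3x3) and "t" (3): a world point X has camera coordinates R X + t; the wrist camera has in their place "hand_eye" (4x4, takes a point from camera to tool coordinates, whose origin is the TCP and whose axes are the flange's). Camera axes: x right, y down, z forward; pixel columns grow to the right and rows downward; lengths in m; the calibration is good to about 2 mm. A picture is of the moment at which its call begins: read the wrist's pose just before it. There is no depth.
- order.close_job(): hands the job in; it is judged then, once.
The state is a dict: "time_s": time; "joints": joint angles; "joint_velocities": joint speeds; "joint_efforts": joint torques, N m; "eef_pos": TCP position; "tool_rot": TCP orientation; "ft_force": force on the tool from outside, world axes, zero at the start; "ft_torque": the same for the moment, N m; "gripper_width": opening from 0.0 (shut) to 1.0 (fully open); "gripper_force": force on a finger pad.
Only numpy, scipy, OpenCV 4.12 (cv2) and the standard library are available. Lean on these libraries where they do the work, as an engineer would, in place of code of your own. Each camera call takes 0.05 s, during which the arm holds its last target. There are 200 camera calls.

## Working session

There is one attempt and no reset: what is moved stays moved. The work goes in short steps, Python scripts to look and compute and a tool call to move; the robot and the scene stay as the last step left them, time stands still between calls to the robot, and variables do not carry over. Pictures are saved under pics/ and viewed, at most 10 in all, crops included, and the job is handed in when it is done.

Besides the shell and the picture viewer there is one more tool, called after "Emit:" as name(argument=value, ...), one argument or row to a line, values as JSON. send_rows: Moves the arm, as the interface text tells. Its arguments: {"type":"object","properties":{"commands":{"type":"array"},"grip":{"type":"number"},"grip_force":{"type":"number"}},"required":["commands"]}

```bash
mkdir -p pics; python3 - <<'E'
from cell import bot, imaging
import cv2,pickle
s=bot.read_state(); print(s)
d={}
for n in("scene","top"):
    c=imaging.read_camera(n); d[n]=c; cv2.imwrite(f"pics/{n}0.png",c["img"][:,:,::-1]); print(n,c["fx"],c["R"],c["t"])
pickle.dump(d,open("cams.pkl","wb"))
E
```

```text
{'time_s': 0.0, 'joints': array([-1.46010223e+00,  3.59519940e-01,  1.51146847e+00,  1.40575569e-05,
        1.27250724e+00, -1.15087294e-01]), 'joint_velocities': array([-4.24701103e-04,  2.75943738e-03,  1.30346769e-04, -3.43074229e-05,
       -5.00008299e-04, -1.61727289e-03]), 'joint_efforts': array([-1.21844856e-03, -5.27627599e+01, -2.78623188e+01, -5.64238780e-04,
        1.29926990e-02, -1.88706650e-05]), 'eef_pos': array([ 0.13424745, -0.5840669 ,  0.23043099]), 'tool_rot': array([-9.51478525e-04,  9.93634394e-01,  1.12648952e-01,  8.80646010e-06]), 'ft_force': array([-0.16471689, -0.44752749,  0.28196152]), 'ft_torque': array([ 0.00632999, -0.03310828, -0.03547161]), 'gripper_force': 0.0, 'gripper_width': 0.998560524806741}
scene 457.6797260876566 [[-0.43419768 -0.90074337 -0.01156531]
 [-0.45424141  0.23001503 -0.86067289]
 [ 0.77790559 -0.36844873 -0.50902693]] [0.54608305 0.2736916  0.75867386]
top 447.44528570678875 [[ 0.00970228 -0.99993322 -0.00627841]
 [-0.98925285 -0.00868221 -0.14595692]
 [ 0.14589267  0.00762705 -0.98927102]] [0.30366553 0.58076854 0.9560786 ]
```

View pics/scene0.png

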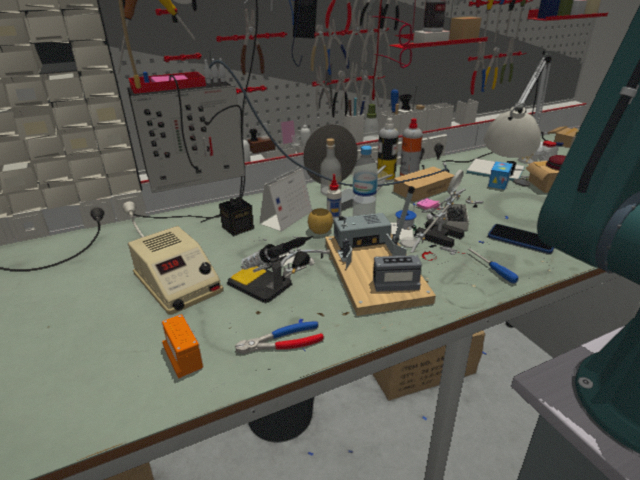

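View pics/top0.png

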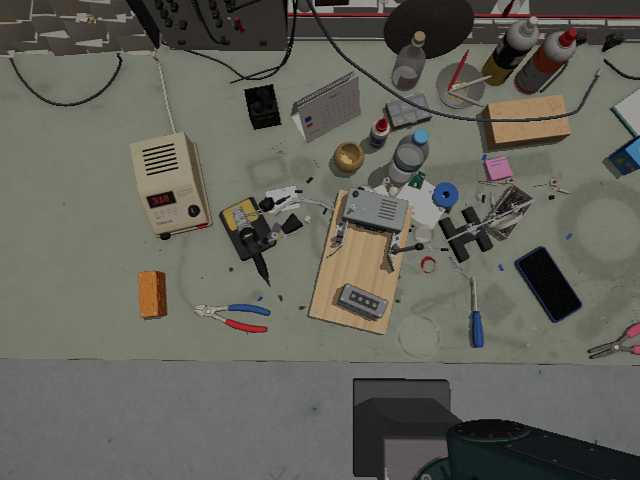

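The top view shows the grey battery at (362,300) on the board and the charger at (377,209). The bar's round end is near (420,246), the reel at (445,194), the screwdriver at (476,312), the cutters at (235,315), and the orange look-alike at (152,293), which stays put. I'll enlarge both views for measuring.

```bash
python3 - <<'E'
import cv2
t=cv2.imread("pics/top0.png"); s=cv2.imread("pics/scene0.png")
cv2.imwrite("pics/topc.png",cv2.resize(t[180:340,300:480],None,fx=3.75,fy=3.75,interpolation=cv2.INTER_CUBIC)[:600])
cv2.imwrite("pics/scenec.png",cv2.resize(s[205:325,310:450],None,fx=5,fy=5,interpolation=cv2.INTER_CUBIC))
E
```

```text
(no output)
```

View pics/topc.png

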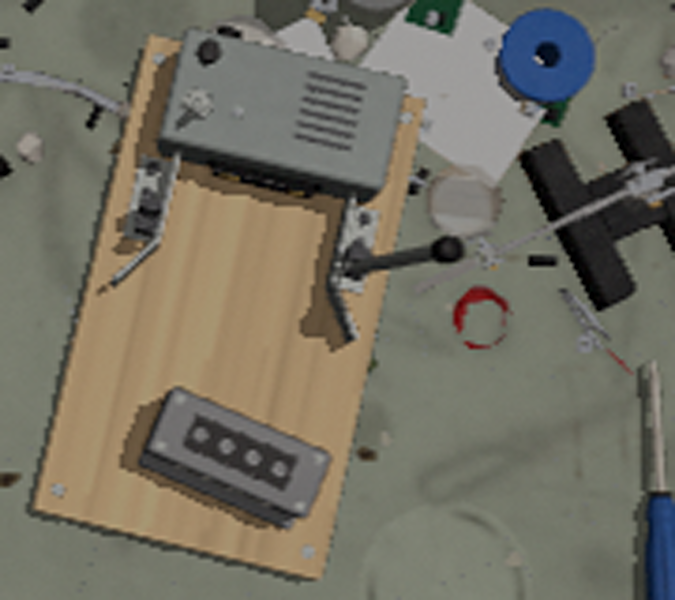

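View pics/scenec.png

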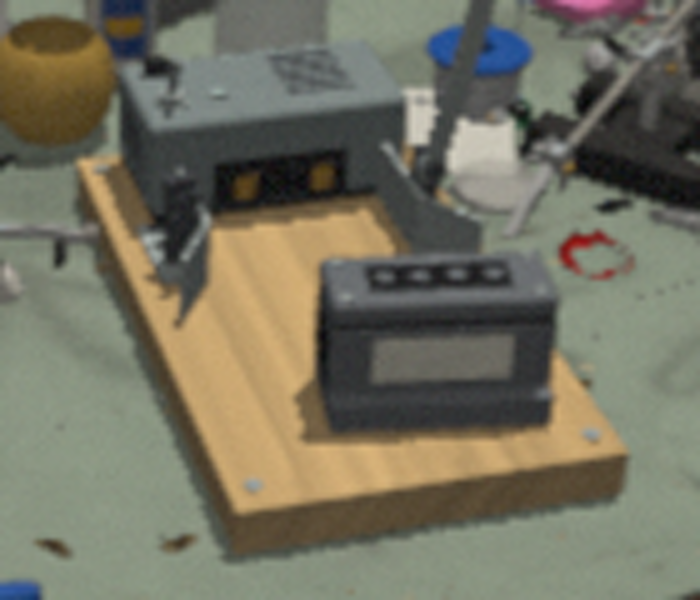

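```bash
cat > h.py <<'E'
import numpy as np,pickle
from scipy.optimize import least_squares
C=pickle.load(open("cams.pkl","rb"))
off={"top":((300,180),3.75),"scene":((310,205),5.)}
def px(n,p):
    o,s=off[n]; return (np.array(p)+.5)/s+o-.5
def proj(n,X):
    c=C[n]; q=c["R"]@X+c["t"]; return np.array([c["fx"]*q[0]/q[2]+c["cx"],c["fy"]*q[1]/q[2]+c["cy"]])
def W(p,l):
    c,s=np.cos(p[2]),np.sin(p[2]); return np.array([p[0]+c*l[0]-s*l[1],p[1]+s*l[0]+c*l[1],l[2]])
def fit(obs,p0,free_z=False):
    f=lambda p:np.concatenate([proj(n,W(p,l)+[0,0,p[3] if free_z else 0])-px(n,q) for n,q,l in obs])
    r=least_squares(f,list(p0)+([0] if free_z else []),x_scale=.01,loss="soft_l1"); return r.x,np.round(r.fun.reshape(-1,2),1)
def inv(p,X):
    d=np.array(X)[:2]-p[:2]; c,s=np.cos(p[2]),np.sin(p[2]); return np.array([c*d[0]+s*d[1],-s*d[0]+c*d[1]])
E
cat > m.py <<'E'
from h import *
np.set_printoptions(precision=4,suppress=True)
z=.024
D=[("top",(32,510),(-.205,.088,z)),("top",(320,578),(-.205,-.088,z)),("top",(425,100),(.095,-.088,z)),("top",(150,37),(.095,.088,z)),
("scene",(235,515),(-.205,.088,z)),("scene",(627,457),(-.205,-.088,z)),("scene",(78,165),(.095,.088,z)),
("top",(378,195),(.02,-.067,.08)),("top",(160,145),(.02,.067,.08)),("top",(408,80),(.09,-.067,.08)),("scene",(145,130),(.02,.067,.08)),("scene",(405,100),(.02,-.067,.08))]
B=[("top",(177,388),(.02,.049,.086)),("top",(330,455),(.02,-.049,.086)),
("top",(145,455),(-.02,.049,.086)),
("scene",(332,308),(-.02,.049,.086)),("scene",(556,290),(-.02,-.049,.086)),("scene",(322,262),(.02,.049,.086)),("scene",(330,428),(-.028,.049,z)),("scene",(551,419),(-.028,-.049,z))]
for fz in(0,1):
    d,r=fit(D,(.5,0,0),fz);print("dock",d);print(r.tolist()) 
    b,r=fit(B,(.4,0,0),fz);print("bat",b);print(r.tolist())
    print("bat in dock",inv(d,b),b[2]-d[2])
# bar end: triangulate plane x=-25
d,_=fit(D,(.5,0,0))
for a in (1.75,1.85,1.95,2.05):
    X=W(d,(-.025,-.062+.136*np.cos(a),.066+.136*np.sin(a)));print(a,X,[(proj(n,X)-off[n][0])*off[n][1] for n in("top","scene")])
for l in [(-.025,-.062,.066),(.045-.0093,.05,.1094),(.045,.05,.084),(-.025,.062,.066)]: 
    X=W(d,l);print(l,X,[(proj(n,X)-off[n][0])*off[n][1] for n in("top","scene")])
E
python3 m.py
```

```text
dock [ 0.5922  0.1986 -0.2302]
[[-0.6, 0.7], [0.0, 1.7], [0.2, 0.1], [-0.8, -0.6], [-0.4, 0.3], [0.6, -0.3], [-0.9, -0.9], [1.3, -0.3], [-1.1, -1.3], [0.1, -0.4], [0.7, 0.3], [1.2, -0.0]]
bat [ 0.4481  0.2121 -0.3773]
[[-1.3, -0.5], [1.3, -0.7], [0.1, -0.6], [0.2, 0.2], [1.2, 1.5], [-0.9, -0.8], [-0.1, 2.1], [0.3, 1.5]]
bat in dock [-0.1434 -0.0198] -0.14712425014221095
dock [ 0.5928  0.1982 -0.2301 -0.0015]
[[-0.4, 0.4], [0.1, 1.4], [0.3, -0.0], [-0.7, -0.7], [-0.4, 0.6], [0.5, 0.1], [-0.8, -0.5], [1.3, -0.4], [-0.9, -1.5], [0.1, -0.5], [0.8, 0.7], [1.1, 0.3]]
bat [ 0.4471  0.213  -0.3773  0.0034]
[[-1.7, -0.1], [1.2, -0.2], [-0.2, -0.2], [0.2, -0.8], [1.3, 0.5], [-1.0, -1.8], [-0.1, 1.2], [0.4, 0.6]]
bat in dock [-0.1452 -0.0189] -0.14720507506537595
1.75 [0.5482 0.1203 0.1998] [array([442.8431, 247.4474]), array([500.1431, -92.1617])]
1.85 [0.5452 0.1074 0.1967] [array([467.3937, 254.4746]), array([526.916 , -88.8211])]
1.95 [0.5422 0.0949 0.1923] [array([490.4374, 261.6171]), array([552.4422, -82.8052])]
2.05 [0.5394 0.0829 0.1867] [array([511.6615, 268.7699]), array([576.4429, -74.2183])]
(-0.025, -0.062, 0.066) [0.5537 0.1439 0.066 ] [array([352.2945, 269.0838]), array([429.1368, 168.1198])]
(0.035699999999999996, 0.05, 0.1094) [0.6384 0.2391 0.1094] [array([192.8538, 108.5163]), array([173.0367,  57.1551])]
(0.045, 0.05, 0.084) [0.6474 0.237  0.084 ] [array([193.5538, 102.7971]), array([167.5742,  94.1326])]
(-0.025, 0.062, 0.066) [0.582  0.2647 0.066 ] [array([144.119 , 219.0637]), array([180.329 , 199.6599])]
```

Both fits agree to about 2 mm: the dock is at (0.592, 0.199), yaw −0.23, and the battery in dock axes is at (−143, −20) mm, yaw −0.147. First I turn the tool to the dock's yaw and go to the battery's right side.

Emit:
send_rows(
  commands=[
    [[0,0,0,6.5],[0,0,0,6.5],[0,0,0,6.5],[0,0,0,6.6],[0.035,0,0,0],[0.035,0,0,0],[0.035,0,0,0],[0.03,0,0,0],[0,-0.03,0,0],[0,-0.038,0,0],[0,-0.038,0,0],[0,-0.038,0,0],[0,-0.038,0,0],[0,-0.038,0,0],[0,-0.038,0,0],[0,-0.038,0,0],[0,-0.038,0,0]],
  ],
  grip=255,
)

```text
time_s: 1.52
eef_pos: [0.3416, -0.2882, 0.231]
tool_rot: [-0.0, 0.993, -0.115, -0.0]
ft_force: [0.9, -0.4, 0.9]
gripper_width: -0.004
gripper_force: 0.0
```

```bash
cat >> h.py <<'E'
d=np.array([.5925,.1984,-.2302])
def st():
    from cell import bot
    s=bot.read_state(); q=s["tool_rot"]
    from scipy.spatial.transform import Rotation as Ro
    x=Ro.from_quat([q[1],q[2],q[3],q[0]]).as_matrix()[:,0]
    print("t",s["time_s"],"dock xy mm",np.round(inv(d,s["eef_pos"])*1e3,1),"z",round(s["eef_pos"][2]*1e3,1),"yaw rel deg",round(np.degrees(np.arctan2(x[1],x[0])-d[2]),2),"F",np.round(s["ft_force"],1),"w",round(float(s["gripper_width"]),3),"j",np.round(s["joints"],2))
E
python3 -c "import h;h.st()"
```

```text
t 1.5167 dock xy mm [-133.2 -531. ] z 231.0 yaw rel deg -0.0 F [ 0.9 -0.4  0.9] w -0.004 j [-0.86  0.14  1.82  0.    1.18  0.95]
```

Emit:
send_rows(
  commands=[
    [[-0.008,-0.036,0,0],[0,-0.036,0,0],[0,-0.036,0,0],[0,-0.036,0,0],[0,-0.036,0,0],[0,-0.036,0,0],[0,-0.036,0,0],[0,-0.036,0,0],[0,-0.036,0,0],[0,-0.036,0,0],[0,-0.036,0,0],[0,-0.035,0,0],[0,0,0.03,0],[0,0,0.03,0],[0,0,0.03,0],[0,0,0.03,0],[0,0,0,0]],
  ],
)

```text
time_s: 2.93
eef_pos: [0.4279, 0.1308, 0.1069]
tool_rot: [0.001, 0.993, -0.114, -0.005]
ft_force: [-1.4, -0.3, -0.2]
gripper_width: 0.003
gripper_force: 0.0
```

```bash
python3 - <<'E'
import h,cv2
from cell import imaging
h.st()
a=imaging.read_camera("top")["img"][:,:,::-1]
cv2.imwrite("pics/t2.png",cv2.resize(a[180:340,300:480],None,fx=3.75,fy=3.75,interpolation=cv2.INTER_CUBIC))
E
```

```text
t 2.9333 dock xy mm [-144.9 -103.4] z 106.9 yaw rel deg 0.05 F [-1.4 -0.3 -0.2] w 0.003 j [0.14 0.32 1.96 0.   0.87 1.94]
```

View pics/t2.png

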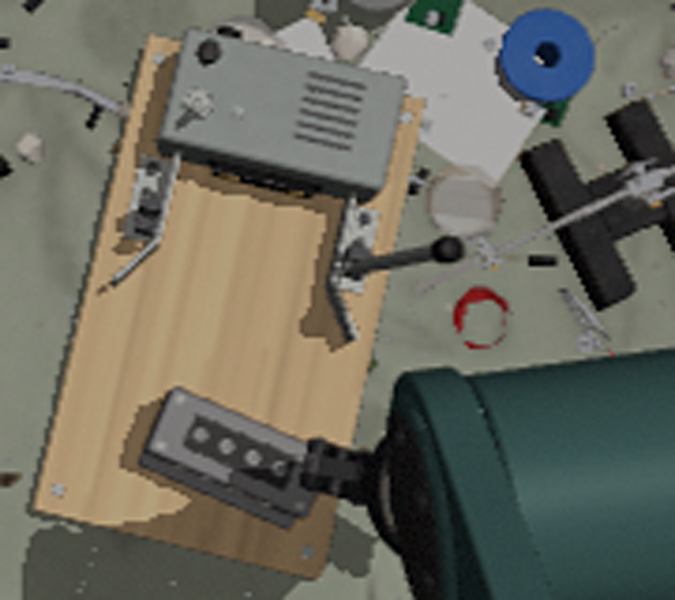

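The battery's pose is unchanged and the fingers hang clear at its right-hand end (about (320,460) in the crop). I descend and push the side slowly.

Emit:
send_rows(
  commands=[
    [[0,0,0.025,0],[0,0,0.025,0],[0,0,0.02,0],[0,0,0.005,0],[0,0,0,0],[0,0,0,0]],
  ],
)

```text
time_s: 3.48
eef_pos: [0.4327, 0.1311, 0.0375]
tool_rot: [-0.0, 0.993, -0.115, 0.0]
ft_force: [-0.7, -0.8, 2.1]
gripper_width: -0.005
gripper_force: 0.0
```

Emit:
send_rows(
  commands=[
    [[0,-0.004,0,0],[0,-0.004,0,0],[0,-0.004,0,0],[0,-0.003,0,0],[0,-0.003,0,0],[0,-0.002,0,0],[0,-0.002,0,0],[0,-0.002,0,0],[0,-0.002,0,0],[0,-0.002,0,0],[0,-0.002,0,0],[0,-0.002,0,0],[0,-0.002,0,0],[0,-0.002,0,0],[0,-0.002,0,0],[0,0,0,0]],
  ],
)

```text
time_s: 4.82
eef_pos: [0.4419, 0.1683, 0.0379]
tool_rot: [-0.0, 0.993, -0.114, 0.001]
ft_force: [-0.7, -4.5, 4.0]
gripper_width: -0.001
gripper_force: 0.0
```

```bash
python3 -c "import h;h.st()"
```

```text
t 4.8167 dock xy mm [-139.8  -63.7] z 37.9 yaw rel deg 0.06 F [-0.7 -4.5  4. ] w -0.001 j [ 0.22  0.46  1.98 -0.    0.7   2.02]
```

Emit:
send_rows(
  commands=[
    [[0,0.015,0,0],[0,0.02,0,0],[-0.03,0,0,0],[-0.03,0,0,0],[-0.015,0,0,0],[0,-0.02,0,0],[0,-0.035,0,0],[0,-0.04,0,0],[0,0,0,0],[0,0,0,0]],
  ],
  grip=75,
)

```text
time_s: 5.65
eef_pos: [0.3836, 0.2466, 0.0377]
tool_rot: [-0.001, 0.994, -0.113, 0.002]
ft_force: [-1.3, -0.6, -0.2]
gripper_width: 0.706
gripper_force: 0.0
```

```bash
python3 - <<'E'
import h,cv2,numpy as np
from cell import imaging
h.st()
a=imaging.read_camera("top")["img"][:,:,::-1]; b=imaging.read_camera("scene")["img"][:,:,::-1]
r=lambda i,f:cv2.resize(i,None,fx=f,fy=f,interpolation=cv2.INTER_CUBIC)
A=r(a[240:340,300:420],3.3);B=r(b[220:320,320:440],3.3)
cv2.imwrite("pics/t3.png",np.hstack([A,B]))
E
```

```text
t 5.65 dock xy mm [-214.4   -0.8] z 37.7 yaw rel deg 0.22 F [-1.3 -0.6 -0.2] w 0.706 j [0.42 0.45 2.02 0.   0.68 2.22]
```

View pics/t3.png

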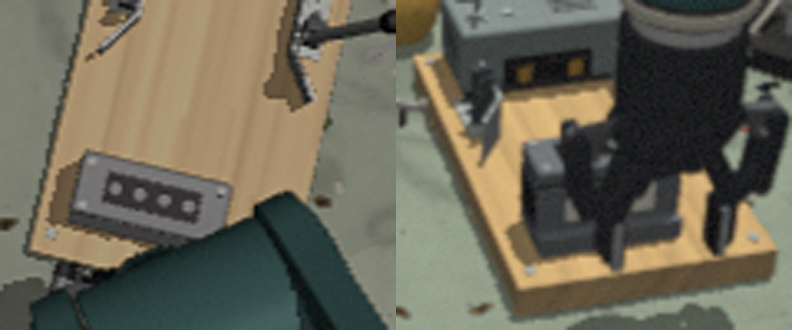

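The battery is now square to the dock (front edge from (87,152) to (230,185) in the left crop), and both fingertips stand behind it.

```bash
python3 - <<'E'
import h
h.off={"top":((300,240),3.3),"scene":((320,220),3.3)}
import numpy as np
np.set_printoptions(precision=4,suppress=True)
o=[("top",(87,152),(.02,.049,.086)),("top",(231,186),(.02,-.049,.086)),("top",(75,205),(-.02,.049,.086)),
("scene",(535-396,250),(-.028,.049,.024)),("scene",(679-396,238),(-.028,-.049,.024))]
b,r=h.fit(o,(.44,.23,-.23));print(b,r.tolist(),h.inv(h.d,b),b[2]-h.d[2])
for y in(-37,37):
  print([(h.proj("scene",h.W(h.d,(-.214,y/1e3,z)))-(320,220))*3.3+(396,0) for z in (.024,.038,.045)])
E
```

```text
[ 0.4508  0.2493 -0.2571] [[-0.1, -2.3], [1.3, -0.3], [-1.5, 0.1], [0.2, 2.5], [0.5, 0.4]] [-0.1496  0.0172] -0.02689159349590367
[array([708.6614, 269.3858]), array([710.665 , 251.8429]), array([711.6781, 242.9729])]
[array([597.8078, 286.4901]), array([598.9999, 268.8267]), array([599.6027, 259.8942])]
```

The battery overshot to y ≈ +17 mm, because the shut knuckles stick out along tool y. I'll bring it back from the left with the tool turned 90° so that the flat finger sides touch low.

Emit:
send_rows(
  commands=[
    [[0,-0.036,0,0],[0,-0.036,0,0],[0,-0.034,0,-6],[0,0,0,-7],[0,0,0,-7],[0,0,0,-7],[0,0,0,-7],[0,0,0,-7],[0,0,0,-7],[0,0,0,-7],[0,0,0,-7],[0,0,0,-7],[0,0,0,-7],[0,0,0,-7],[0,0,0,-7],[0,0,0,0],[0,0,0,0]],
  ],
  grip=255,
)

```text
time_s: 7.17
eef_pos: [0.4054, 0.3457, 0.0365]
tool_rot: [-0.0, 0.785, 0.619, -0.0]
ft_force: [-0.1, 0.2, 0.4]
gripper_width: 0.004
gripper_force: 0.0
```

```bash
python3 -c "import h;h.st()"
```

```text
t 7.1667 dock xy mm [-215.7  100.8] z 36.5 yaw rel deg 89.73 F [-0.1  0.2  0.4] w 0.004 j [0.58 0.52 1.84 0.   0.78 0.81]
```

Emit:
send_rows(
  commands=[
    [[0,0.025,0,0],[0,0.025,0,0],[0,0.015,0,0],[0,0,0,0],[-0.006,0,0,0],[-0.006,0,0,0],[-0.004,0,0,0],[-0.003,0,0,0],[-0.003,0,0,0],[-0.002,0,0,0],[-0.002,0,0,0],[-0.002,0,0,0],[-0.002,0,0,0],[-0.002,0,0,0],[-0.002,0,0,0],[-0.002,0,0,0],[-0.002,0,0,0],[-0.002,0,0,0],[-0.002,0,0,0],[0,0,0,0]],
  ],
)

```text
time_s: 8.83
eef_pos: [0.4593, 0.2908, 0.0364]
tool_rot: [0.0, 0.784, 0.621, -0.0]
ft_force: [0.2, 1.9, -0.1]
gripper_width: -0.0
gripper_force: 0.0
```

```bash
python3 - <<'E'
import h,cv2,numpy as np
from cell import imaging
h.st()
a=imaging.read_camera("top")["img"][:,:,::-1]; b=imaging.read_camera("scene")["img"][:,:,::-1]
r=lambda i,f:cv2.resize(i,None,fx=f,fy=f,interpolation=cv2.INTER_CUBIC)
A=r(a[240:340,300:420],3.3);B=r(b[220:320,320:440],3.3)
cv2.imwrite("pics/t4.png",np.hstack([A,B]))
E
```

```text
t 8.8333 dock xy mm [-150.8   59.5] z 36.4 yaw rel deg 90.02 F [ 0.2  1.9 -0.1] w -0.0 j [ 0.44  0.53  1.82 -0.    0.79  0.67]
```

View pics/t4.png

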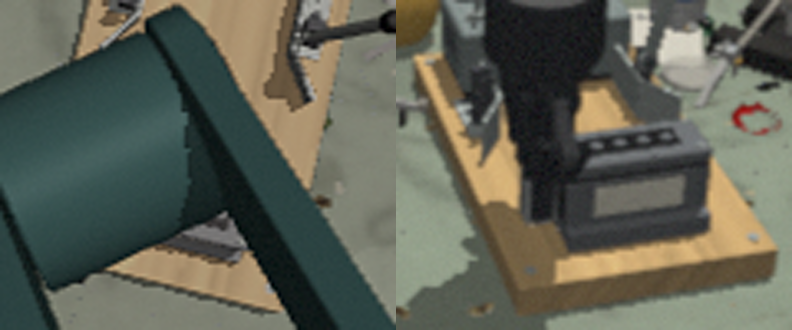

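The fingers are at the battery's left end (540,200). The rail foot runs from about (568,248) to (709,230), and the top right rear corner is at (711,152).

```bash
python3 - <<'E'
import h
h.off={"top":((300,240),3.3),"scene":((320,220),3.3)}
import numpy as np
np.set_printoptions(precision=4,suppress=True)
o=[("scene",(568-396,249),(-.028,.049,.024)),("scene",(709-396,231),(-.028,-.049,.024)),("scene",(711-396,152),(-.02,-.049,.086)),("scene",(697-396,121),(.02,-.049,.086))]
b,r=h.fit(o,(.44,.23,-.23));print(b,r.tolist(),h.inv(h.d,b),b[2]-h.d[2])
E
```

```text
[ 0.4475  0.2276 -0.3079] [[-1.2, 0.2], [0.3, 1.3], [1.2, -0.5], [-0.3, -1.2]] [-0.1478 -0.0046] -0.07771803103375477
```

Emit:
send_rows(
  commands=[
    [[0.03,0,0,0],[0,-0.025,0,0],[0,-0.025,0,0],[0,-0.018,0,0],[0,0,0,7],[0,0,0,7],[0,0,0,7],[0,0,0,7],[0,0,0,7],[0,0,0,7],[0,0,0,7],[0,0,0,7],[0,0,0,7],[0,0,0,7],[0,0,0,7],[0,0,0,7],[0,0,0,6],[0,0.035,0,0],[0,0.035,0,0],[0,0.022,0,0]],
  ],
)

```text
time_s: 10.6
eef_pos: [0.3761, 0.2437, 0.036]
tool_rot: [0.001, 0.993, -0.114, -0.002]
ft_force: [-0.3, -1.3, 0.3]
gripper_width: 0.0
gripper_force: 0.0
```

Emit:
send_rows(
  commands=[
    [[0,0,0.003,0],[0,0,0,0],[0,0,0,0],[0,0,0,0],[0,0,0,0],[0,0,0,0]],
  ],
  grip=75,
)

```text
time_s: 11.1
eef_pos: [0.3795, 0.2472, 0.0334]
tool_rot: [-0.0, 0.993, -0.114, 0.0]
ft_force: [1.3, 0.7, 0.0]
gripper_width: 0.704
gripper_force: 0.0
```

```bash
python3 - <<'E'
import h,cv2,numpy as np
from cell import imaging
h.st()
a=imaging.read_camera("top")["img"][:,:,::-1]; b=imaging.read_camera("scene")["img"][:,:,::-1]
r=lambda i,f:cv2.resize(i,None,fx=f,fy=f,interpolation=cv2.INTER_CUBIC)
A=r(a[240:340,300:420],3.3);B=r(b[220:320,320:440],3.3)
cv2.imwrite("pics/t5.png",np.hstack([A,B]))
E
```

```text
t 11.1 dock xy mm [-218.5   -1.1] z 33.4 yaw rel deg 0.08 F [1.3 0.7 0. ] w 0.704 j [0.42 0.45 2.02 0.   0.67 2.22]
```

View pics/t5.png

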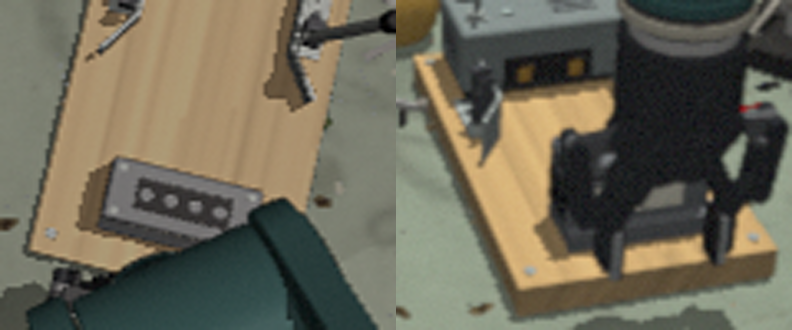

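The battery is square and nearly centred: front edge from (117,157) to (262,192), so y is about −1 mm. Now the two-finger push low on the rail.

Emit:
send_rows(
  commands=[
    [[0.008,0,0.004,0],[0.008,0,0,0],[0.006,0,0,0],[0.003,0,0,0],[0.003,0,0,0],[0.003,0,0,0],[0.003,0,0,0],[0.003,0,0,0],[0.003,0,0,0],[0.003,0,0,0],[0.003,0,0,0],[0.003,0,0,0],[0.003,0,0,0],[0.003,0,0,0],[0.003,0,0,0],[0.003,0,0,0],[0.003,0,0,0],[0.003,0,0,0],[0.003,0,0,0],[0.003,0,0,0]],
  ],
)

```text
time_s: 12.87
eef_pos: [0.4463, 0.2291, 0.029]
tool_rot: [0.001, 0.993, -0.115, -0.003]
ft_force: [-7.2, 0.3, 6.2]
gripper_width: 0.708
gripper_force: 4.1
```

```bash
python3 - <<'E'
import h,cv2,numpy as np
from cell import imaging
h.st()
a=imaging.read_camera("top")["img"][:,:,::-1]; b=imaging.read_camera("scene")["img"][:,:,::-1]
r=lambda i,f:cv2.resize(i,None,fx=f,fy=f,interpolation=cv2.INTER_CUBIC)
A=r(a[220:320,310:430],3.3);B=r(b[210:310,310:430],3.3)
cv2.imwrite("pics/t6.png",np.hstack([A,B]))
E
```

```text
t 12.8667 dock xy mm [-149.4   -3.4] z 29.0 yaw rel deg 0.01 F [-7.2  0.3  6.2] w 0.708 j [0.34 0.51 1.91 0.   0.73 2.14]
```

Emit:
send_rows(
  commands=[
    [[0.003,0,-0.001,0],[0.003,0,0,0],[0.003,0,0,0],[0.003,0,0,0],[0.003,0,0,0],[0.003,0,0,0],[0.003,0,0,0],[0.003,0,0,0],[0.003,0,0,0],[0.003,0,0,0],[0.003,0,0,0],[0.003,0,0,0]],
  ],
)

```text
time_s: 13.97
eef_pos: [0.4854, 0.2215, 0.0303]
tool_rot: [-0.0, 0.993, -0.115, -0.0]
ft_force: [-2.4, -0.0, -1.6]
gripper_width: 0.706
gripper_force: 1.5
```

```bash
python3 - <<'E'
import h,cv2,numpy as np
from cell import imaging
h.st()
a=imaging.read_camera("top")["img"][:,:,::-1]; b=imaging.read_camera("scene")["img"][:,:,::-1]
r=lambda i,f:cv2.resize(i,None,fx=f,fy=f,interpolation=cv2.INTER_CUBIC)
A=r(a[200:300,310:430],3.3);B=r(b[210:310,310:430],3.3)
cv2.imwrite("pics/t7.png",np.hstack([A,B]))
E
```

```text
t 13.9667 dock xy mm [-109.5   -1.9] z 30.3 yaw rel deg 0.02 F [-2.4 -0.  -1.6] w 0.706 j [0.3  0.53 1.84 0.   0.77 2.1 ]
```

View pics/t7.png

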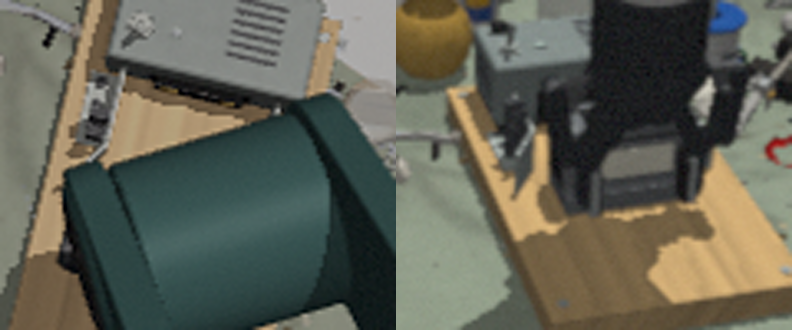

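The fingers are square on the rail and the battery is entering the flare centred. I carry on in short pushes, watching the force.

Emit:
send_rows(
  commands=[
    [[0.003,0,0,0],[0.003,0,0,0],[0.003,0,0,0],[0.003,0,0,0],[0.003,0,0,0],[0.003,0,0,0],[0.003,0,0,0],[0.003,0,0,0]],
  ],
)

```text
time_s: 14.73
eef_pos: [0.5088, 0.216, 0.0303]
tool_rot: [-0.0, 0.993, -0.115, -0.0]
ft_force: [-3.3, 1.8, -1.5]
gripper_width: 0.703
gripper_force: 1.8
```

Emit:
send_rows(
  commands=[
    [[0.003,0,0,0],[0.003,0,0,0],[0.003,0,0,0],[0.003,0,0,0],[0.003,0,0,0],[0.003,0,0,0],[0.003,0,0,0],[0,0,0,0]],
  ],
)

```text
time_s: 15.4
eef_pos: [0.5301, 0.2112, 0.0304]
tool_rot: [-0.0, 0.993, -0.115, 0.001]
ft_force: [-1.7, 0.6, -0.7]
gripper_width: 0.707
gripper_force: 0.7
```

```bash
python3 -c "import h;h.st()"
```

```text
t 15.4 dock xy mm [-63.7  -1.8] z 30.4 yaw rel deg 0.02 F [-1.7  0.6 -0.7] w 0.707 j [ 0.26  0.57  1.76 -0.    0.81  2.06]
```

The knuckles of the opened fingers could meet the bar near home, so I shut them for the last 25 mm; the guides now hold the battery square.

Emit:
send_rows(
  commands=[
    [[-0.01,0,0,0],[0,-0.002,0,0],[0,0,0,0],[0,0,0,0],[0,0,0,0],[0,0,0,0],[0,0,0,0],[0,0,0,0]],
  ],
  grip=255,
)

```text
time_s: 16.07
eef_pos: [0.5199, 0.2155, 0.0304]
tool_rot: [-0.0, 0.993, -0.115, 0.0]
ft_force: [-0.5, 0.2, -0.1]
gripper_width: 0.001
gripper_force: 0.0
```

Emit:
send_rows(
  commands=[
    [[0.005,0,0,0],[0.004,0,0,0],[0.003,0,0,0],[0.003,0,0,0],[0.003,0,0,0],[0.003,0,0,0],[0.003,0,0,0],[0.003,0,0,0],[0,0,0,0]],
  ],
)

```text
time_s: 16.82
eef_pos: [0.5437, 0.2094, 0.03]
tool_rot: [0.0, 0.993, -0.115, -0.002]
ft_force: [-5.9, 2.1, 3.8]
gripper_width: -0.004
gripper_force: 3.3
```

```bash
python3 -c "import h;h.st()"
```

```text
t 16.8167 dock xy mm [-50.   -0.4] z 30.0 yaw rel deg 0.0 F [-5.9  2.1  3.8] w -0.004 j [0.25 0.58 1.73 0.   0.84 2.05]
```

Emit:
send_rows(
  commands=[
    [[0.002,0,0,0],[0.002,0,0,0],[0.002,0,0,0],[0.001,0,0,0],[0,0,0,0]],
  ],
)

```text
time_s: 17.23
eef_pos: [0.5501, 0.2079, 0.03]
tool_rot: [0.0, 0.993, -0.115, -0.003]
ft_force: [-6.3, 1.5, 5.1]
gripper_width: -0.001
gripper_force: 3.5
```

Emit:
send_rows(
  commands=[
    [[0.001,0,0,0],[0.001,0,0,0],[0.001,0,0,0],[0,0,0,0]],
  ],
)

```text
time_s: 17.57
eef_pos: [0.5523, 0.2073, 0.03]
tool_rot: [0.0, 0.993, -0.115, -0.003]
ft_force: [-8.4, 3.0, 6.3]
gripper_width: 0.001
gripper_force: 4.4
```

Emit:
send_rows(
  commands=[
    [[0.001,0,0,0],[0.001,0,0,0],[0,0,0,0]],
  ],
)

```text
time_s: 17.82
eef_pos: [0.5538, 0.2069, 0.03]
tool_rot: [0.0, 0.993, -0.115, -0.004]
ft_force: [-9.9, 4.0, 7.7]
gripper_width: 0.0
gripper_force: 4.9
```

```bash
python3 -c "import h;h.st()"
```

```text
t 17.8167 dock xy mm [-39.6  -0.6] z 30.0 yaw rel deg -0.01 F [-9.9  4.   7.7] w 0.0 j [0.24 0.59 1.71 0.   0.85 2.04]
```

Emit:
send_rows(
  commands=[
    [[0.001,0,0,0],[0.001,0,0,0],[0,0,0,0]],
  ],
)

```text
time_s: 18.07
eef_pos: [0.5553, 0.2065, 0.03]
tool_rot: [0.0, 0.993, -0.115, -0.004]
ft_force: [-10.3, 3.1, 7.1]
gripper_width: 0.001
gripper_force: 5.5
```

Emit:
send_rows(
  commands=[
    [[0.001,0,0,0],[0.001,0,0,0],[0,0,0,0]],
  ],
)

```text
time_s: 18.32
eef_pos: [0.5565, 0.2061, 0.0299]
tool_rot: [0.0, 0.993, -0.115, -0.005]
ft_force: [-12.8, 3.0, 10.5]
gripper_width: -0.005
gripper_force: 6.4
```

```bash
python3 -c "import h;h.st()"
```

```text
t 18.3167 dock xy mm [-36.8  -0.7] z 29.9 yaw rel deg -0.01 F [-12.8   3.   10.5] w -0.005 j [0.24 0.59 1.7  0.   0.86 2.04]
```

Emit:
send_rows(
  commands=[
    [[0.001,0,-0.002,0],[0,0,0,0],[0,0,0,0]],
  ],
)

```text
time_s: 18.57
eef_pos: [0.5564, 0.2057, 0.0307]
tool_rot: [0.001, 0.993, -0.115, -0.006]
ft_force: [-11.1, 4.9, 0.2]
gripper_width: 0.002
gripper_force: 5.8
```

Emit:
send_rows(
  commands=[
    [[0.001,0,0,0],[0.001,0,0,0],[0,0,0,0]],
  ],
)

```text
time_s: 18.82
eef_pos: [0.5565, 0.2056, 0.0306]
tool_rot: [0.001, 0.993, -0.115, -0.007]
ft_force: [-14.9, 7.2, 5.1]
gripper_width: -0.002
gripper_force: 8.3
```

```bash
python3 -c "import h;h.st()"
```

```text
t 18.8167 dock xy mm [-36.7  -1.2] z 30.6 yaw rel deg -0.03 F [-14.9   7.2   5.1] w -0.002 j [0.24 0.59 1.7  0.   0.87 2.03]
```

Emit:
send_rows(
  commands=[
    [[0.002,0,0,0],[0.002,0,0,0],[0.002,0,0,0],[0,0,0,0],[0,0,0,0],[0,0,0,0]],
  ],
)

```text
time_s: 19.32
eef_pos: [0.5566, 0.2055, 0.0306]
tool_rot: [0.001, 0.993, -0.115, -0.012]
ft_force: [-29.3, 13.8, 17.6]
gripper_width: 0.004
gripper_force: 15.5
```

```bash
python3 - <<'E'
import h,cv2,numpy as np
from cell import imaging
h.st()
a=imaging.read_camera("top")["img"][:,:,::-1]; b=imaging.read_camera("scene")["img"][:,:,::-1]
w=imaging.read_camera("wrist")["img"][:,:,::-1]
cv2.imwrite("pics/s8.png",b);cv2.imwrite("pics/w8.png",w);cv2.imwrite("pics/t8.png",a)
E
```

```text
t 19.3167 dock xy mm [-36.6  -1.3] z 30.6 yaw rel deg -0.07 F [-29.3  13.8  17.6] w 0.004 j [0.23 0.6  1.69 0.01 0.88 2.03]
```

Motion has stopped solidly, with 30 N and no further advance. I retreat and raise, then look.

Emit:
send_rows(
  commands=[
    [[-0.008,0,0,0],[-0.02,0,0,0],[-0.03,0,0,0],[-0.03,0,-0.02,0],[0,0,-0.035,0],[0,0,-0.04,0],[0,0.035,-0.04,0],[0,0.04,0,0],[0,0.04,0,0],[0,0.04,0,0],[0,0.04,0,0],[0,0.03,0,0],[0,0,0,0]],
  ],
)

```text
time_s: 20.55
eef_pos: [0.4341, 0.0076, 0.1589]
tool_rot: [0.001, 0.993, -0.116, -0.0]
ft_force: [-0.1, -0.2, -0.2]
gripper_width: -0.002
gripper_force: 0.0
```

```bash
python3 - <<'E'
import h,cv2,numpy as np
from cell import imaging
h.st()
a=imaging.read_camera("top")["img"][:,:,::-1]; b=imaging.read_camera("scene")["img"][:,:,::-1]
r=lambda i,f:cv2.resize(i,None,fx=f,fy=f,interpolation=cv2.INTER_CUBIC)
A=r(a[175:265,315:425],4);B=r(b[200:290,320:410],4)
cv2.imwrite("pics/t9.png",np.hstack([A,B]));cv2.imwrite("pics/t9f.png",a);cv2.imwrite("pics/s9f.png",b)
E
```

```text
t 20.55 dock xy mm [-110.7 -221.9] z 158.9 yaw rel deg -0.19 F [-0.1 -0.2 -0.2] w -0.002 j [-0.14  0.21  1.94 -0.    0.99  1.67]
```

View pics/t9.png

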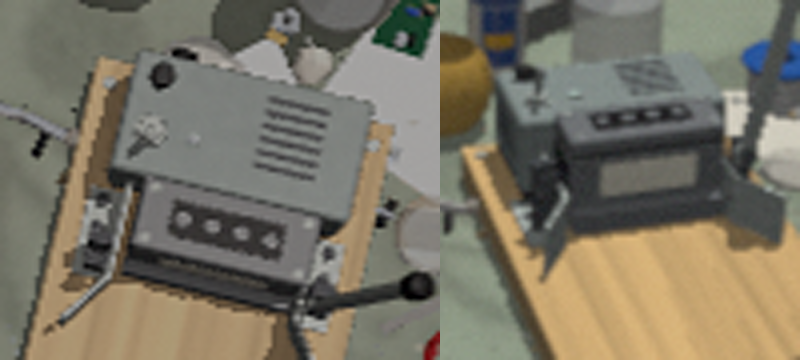

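The battery's top front edge lies flush on the charger's face ((145,178)–(330,235) left crop; (558,140)–(722,130) right). The bar still stands, its end at (415,285). A helping-hand arm lies to the right, so I triangulate it before passing.

```bash
python3 - <<'E'
import h,numpy as np
from scipy.optimize import least_squares
def tri(a,b):
    f=lambda X:np.concatenate([h.proj("top",X)-a,h.proj("scene",X)-b])
    r=least_squares(f,[.5,.05,.1]);return h.inv(h.d,r.x)*1e3,r.x[2]*1e3,np.round(r.fun,1)
print(tri((428,247),(413,250)),tri((476,228),(449,205)),tri((470,231),(452,200)))
# bar end from first top image
print(tri((418.8,246.2),(310+490/5,205-92/5)))
for n,p in(("top",(420,246)),):
    c=h.C[n];R=c["R"];C0=-R.T@c["t"]
    ray=R.T@np.array([(p[0]-c["cx"])/c["fx"],(p[1]-c["cy"])/c["fy"],1]); s=(.2-C0[2])/ray[2]; print(h.inv(h.d,C0+s*ray))
E
```

```text
(array([  18.05843695, -139.28211235]), np.float64(-3.712785819417994), array([-2.5, -1.7,  3.3, -0.1])) (array([  57.34407008, -223.09058225]), np.float64(96.40375840118647), array([ 3.1,  2.2, -4.6,  0.3])) (array([  40.02968949, -210.40651625]), np.float64(119.6771831004858), array([ 5.4,  3.9, -8.1,  0.5]))
(array([-24.50055801, -85.34614945]), np.float64(199.52968024678805), array([-1.1, -0.7,  1.6, -0. ]))
[-0.02454928 -0.08958006]
```

Emit:
send_rows(
  commands=[
    [[0,-0.037,0,0],[0,-0.037,0,0],[0,0,0,0],[0.03,0,0.004,0],[0.03,0,0.004,0],[0.026,0,0,0],[0,0,0,0],[0,0,0,0]],
  ],
)

```text
time_s: 21.32
eef_pos: [0.5371, 0.0653, 0.1504]
tool_rot: [-0.0, 0.993, -0.114, 0.0]
ft_force: [-0.4, -0.0, 0.7]
gripper_width: 0.001
gripper_force: 0.0
```

```bash
python3 -c "import h;h.st()"
```

```text
t 21.3167 dock xy mm [ -23.5 -142.3] z 150.4 yaw rel deg 0.09 F [-0.4 -0.   0.7] w 0.001 j [-0.01  0.36  1.73  0.    1.05  1.79]
```

Emit:
send_rows(
  commands=[
    [[0,-0.005,0,0],[0,-0.005,0,0],[0,-0.005,0,0],[0,-0.005,0,0],[0,-0.005,0,0],[0,-0.005,0,0],[0,-0.005,0,0],[0,-0.005,0,0],[0,-0.005,0,0],[0,-0.005,0,0],[0,-0.005,0,0],[0,-0.005,0,0],[0,-0.005,0,0],[0,-0.005,0,0],[0,-0.005,0,0],[0,-0.005,0,0],[0,-0.005,0,0]],
  ],
)

```text
time_s: 22.73
eef_pos: [0.5552, 0.1477, 0.1507]
tool_rot: [-0.0, 0.993, -0.115, -0.0]
ft_force: [-0.5, -0.1, 1.1]
gripper_width: -0.001
gripper_force: 0.0
```

```bash
python3 -c "import h;h.st()"
```

```text
t 22.7333 dock xy mm [-24.8 -57.8] z 150.7 yaw rel deg 0.03 F [-0.5 -0.1  1.1] w -0.001 j [0.14 0.41 1.66 0.   1.08 1.94]
```

Emit:
send_rows(
  commands=[
    [[0,-0.005,0,0],[0,-0.005,0,0],[0,-0.005,0,0],[0,-0.005,0,0],[0,-0.005,0,0],[0,-0.005,0,0],[0,-0.005,0,0],[0,-0.005,0,0],[0,-0.005,0,0],[0,-0.005,0,0],[0,-0.005,0,0],[0,-0.005,0,0],[0,-0.004,0,0],[0,0,0,0],[0,0,0,0],[0,0,0,0],[0,0,0,0],[0,0,0,0]],
  ],
)

```text
time_s: 24.23
eef_pos: [0.5696, 0.2093, 0.1507]
tool_rot: [-0.0, 0.993, -0.115, -0.0]
ft_force: [-0.1, -0.3, -0.0]
gripper_width: -0.001
gripper_force: 0.0
```

```bash
python3 - <<'E'
import h,cv2,numpy as np
from cell import imaging
h.st()
b=imaging.read_camera("scene")["img"]; o=cv2.imread("pics/s9f.png")[:,:,::-1]
cv2.imwrite("pics/s10.png",b[:,:,::-1])
# expected px of shut bar points / old bar knob
for a in(0,.5,.9,1.77):
  for l in(.07,.136):
    X=h.W(h.d,(-.0275,-.062+l*np.cos(a),.066+l*np.sin(a)));p=h.proj("scene",X);u,v=np.round(p).astype(int);print(a,l,(u,v),"old",o[v-1:v+2,u-1:u+2].mean((0,1)).round(),"new",b[v-1:v+2,u-1:u+2].mean((0,1)).round())
E
```

```text
t 24.2333 dock xy mm [-24.8   5.4] z 150.7 yaw rel deg 0.01 F [-0.1 -0.3 -0. ] w -0.001 j [0.24 0.45 1.58 0.   1.11 2.04]
0 0.07 (np.int64(368), np.int64(243)) old [109. 107.  98.] new [78. 79. 76.]
0 0.136 (np.int64(341), np.int64(246)) old [56. 60. 58.] new [44. 47. 45.]
0.5 0.07 (np.int64(372), np.int64(230)) old [69. 70. 71.] new [68. 70. 72.]
0.5 0.136 (np.int64(349), np.int64(221)) old [130. 141. 137.] new [129. 140. 137.]
0.9 0.07 (np.int64(380), np.int64(221)) old [120. 129. 127.] new [119. 128. 126.]
0.9 0.136 (np.int64(364), np.int64(203)) old [129. 132. 127.] new [93. 96. 92.]
1.77 0.07 (np.int64(404), np.int64(213)) old [73. 76. 72.] new [ 31.  65. 116.]
1.77 0.136 (np.int64(412), np.int64(187)) old [66. 56. 45.] new [137. 111.  74.]
```

The bar has left its upright place and shows at the level position. I check its angle by image difference.

```bash
python3 - <<'E'
import h,cv2,numpy as np
b=cv2.imread("pics/s10.png").astype(int);o=cv2.imread("pics/s9f.png").astype(int)
D=np.abs(b-o).sum(2)
for l in(.02,.03,.05,.06,.07,.08,.09,.10,.12,.13):
    r=[]
    for dz in(.006,-.006):
        r.append(h.proj("scene",h.W(h.d,(-.0275,-.062+l,.066+dz))))
    u=int(round((r[0][0]+r[1][0])/2)); v0=int(r[0][1])-8
    print(l,u,"exp",round(r[0][1],1),round(r[1][1],1),v0,D[v0:v0+24,u].tolist())
E
```

```text
0.02 388 exp 237.9 242.2 229 [4, 0, 2, 13, 4, 6, 10, 81, 175, 89, 59, 55, 37, 5, 18, 12, 11, 9, 2, 24, 72, 2, 4, 5]
0.03 384 exp 238.4 242.7 230 [2, 1, 5, 4, 3, 20, 31, 143, 229, 10, 3, 10, 2, 3, 6, 6, 11, 2, 8, 2, 5, 6, 10, 7]
0.05 376 exp 239.4 243.7 231 [6, 4, 6, 10, 4, 2, 33, 141, 172, 68, 96, 77, 42, 6, 4, 1, 3, 5, 6, 3, 10, 4, 6, 3]
0.06 372 exp 239.9 244.2 231 [6, 10, 6, 4, 13, 17, 4, 84, 126, 53, 96, 92, 85, 30, 2, 3, 1, 3, 3, 0, 10, 17, 2, 2]
0.07 368 exp 240.4 244.8 232 [2, 5, 4, 5, 13, 15, 25, 137, 181, 56, 114, 108, 53, 7, 3, 1, 2, 9, 4, 4, 3, 6, 7, 20]
0.08 364 exp 240.9 245.3 232 [3, 2, 3, 14, 11, 7, 22, 90, 123, 30, 91, 92, 83, 33, 4, 4, 3, 5, 2, 11, 2, 4, 13, 5]
0.09 360 exp 241.5 245.8 233 [2, 3, 9, 9, 2, 17, 43, 164, 221, 14, 52, 31, 28, 6, 3, 10, 22, 13, 2, 6, 4, 21, 13, 8]
0.1 356 exp 242.0 246.3 233 [3, 7, 5, 9, 5, 4, 8, 93, 199, 138, 73, 58, 58, 12, 5, 5, 9, 2, 8, 2, 5, 2, 3, 12]
0.12 348 exp 243.0 247.3 235 [3, 2, 21, 8, 5, 14, 89, 160, 34, 8, 21, 29, 17, 16, 9, 14, 44, 106, 153, 130, 101, 41, 21, 2]
0.13 344 exp 243.5 247.9 235 [7, 15, 5, 2, 7, 6, 15, 8, 19, 4, 14, 34, 57, 32, 15, 13, 6, 14, 9, 7, 7, 2, 3, 10]
```

The bar lies level: its edge runs parallel to the prediction along its whole length, and nothing else has changed. Now the switch.

Emit:
send_rows(
  commands=[
    [[0,-0.025,0,0],[0.01,-0.02,0,0],[0.015,0,0.01,0],[0,0,0.02,0],[0,0,0.02,0],[0,0,0,0],[0,0,0,0]],
  ],
)

```text
time_s: 24.87
eef_pos: [0.603, 0.2472, 0.0997]
tool_rot: [0.001, 0.993, -0.115, -0.002]
ft_force: [-0.2, -0.1, 1.3]
gripper_width: 0.001
gripper_force: 0.0
```

```bash
python3 -c "import h;h.st()"
```

```text
t 24.8667 dock xy mm [-0.9 49.9] z 99.7 yaw rel deg 0.02 F [-0.2 -0.1  1.3] w 0.001 j [0.28 0.56 1.52 0.   1.06 2.08]
```

Emit:
send_rows(
  commands=[
    [[0.004,0,0,0],[0.004,0,0,0],[0.003,0,0,0],[0.003,0,0,0],[0.003,0,0,0],[0.003,0,0,0],[0.003,0,0,0],[0.003,0,0,0],[0.003,0,0,0],[0.003,0,0,0],[0.003,0,0,0],[0.003,0,0,0],[0,0,0,0]],
  ],
)

```text
time_s: 25.95
eef_pos: [0.6419, 0.2388, 0.1006]
tool_rot: [-0.0, 0.993, -0.115, 0.0]
ft_force: [0.5, -0.6, -0.1]
gripper_width: 0.0
gripper_force: 0.1
```

Emit:
send_rows(
  commands=[
    [[0.001,0,0,0],[0.001,0,0,0],[0,0,0,0]],
  ],
)

```text
time_s: 26.2
eef_pos: [0.6431, 0.2385, 0.1006]
tool_rot: [-0.0, 0.993, -0.115, -0.0]
ft_force: [-0.4, -0.2, -0.8]
gripper_width: -0.0
gripper_force: 0.2
```

```bash
python3 -c "import h;h.st()"
```

```text
t 26.2 dock xy mm [40.1 50.6] z 100.6 yaw rel deg 0.02 F [-0.4 -0.2 -0.8] w -0.0 j [0.25 0.6  1.44 0.   1.1  2.06]
```

Keep pushing gently until the stop shows in the force.

Emit:
send_rows(
  commands=[
    [[0.001,0,0,0],[0.001,0,0,0],[0,0,0,0]],
  ],
)

```text
time_s: 26.45
eef_pos: [0.6436, 0.2384, 0.1004]
tool_rot: [0.0, 0.993, -0.115, -0.002]
ft_force: [-4.4, 1.0, 1.5]
gripper_width: -0.001
gripper_force: 2.6
```

Emit:
send_rows(
  commands=[
    [[0.001,0,0,0],[0.001,0,0,0],[0,0,0,0]],
  ],
)

```text
time_s: 26.7
eef_pos: [0.6438, 0.2383, 0.1003]
tool_rot: [0.0, 0.993, -0.115, -0.003]
ft_force: [-9.0, 2.6, 4.5]
gripper_width: 0.0
gripper_force: 4.9
```

Emit:
send_rows(
  commands=[
    [[0.001,0,0,0],[0.001,0,0,0],[0,0,0,0]],
  ],
)

```text
time_s: 26.95
eef_pos: [0.644, 0.2383, 0.1002]
tool_rot: [0.0, 0.993, -0.115, -0.005]
ft_force: [-12.6, 3.8, 6.8]
gripper_width: 0.004
gripper_force: 7.4
```

```bash
python3 -c "import h;h.st()"
```

```text
t 26.95 dock xy mm [41.1 50.6] z 100.2 yaw rel deg 0.03 F [-12.6   3.8   6.8] w 0.004 j [0.25 0.61 1.43 0.   1.11 2.05]
```

The stop is reached. I back off and rise clear.

Emit:
send_rows(
  commands=[
    [[-0.008,0,0,0],[-0.01,0,0,0],[-0.01,0,-0.01,0],[0,0,-0.035,0],[0,0,-0.035,0],[-0.04,0,-0.03,0],[-0.04,0,0,0],[-0.04,0,0,0],[-0.03,0,0,0],[0,0,0,0],[0,0,0,0]],
  ],
)

```text
time_s: 27.87
eef_pos: [0.4806, 0.2766, 0.2069]
tool_rot: [-0.0, 0.994, -0.114, 0.001]
ft_force: [1.0, 0.4, 0.0]
gripper_width: -0.002
gripper_force: 0.0
```

```bash
python3 - <<'E'
import h,cv2,numpy as np
from cell import imaging
h.st()
b=imaging.read_camera("scene")["img"][:,:,::-1].astype(int); o=cv2.imread("pics/s9f.png").astype(int)
# where changed within the dock region
D=(np.abs(b-o).sum(2)>60)
n,l,s,c=cv2.connectedComponentsWithStats(D[195:300,310:430].astype(np.uint8))
for i in range(1,n):
    if s[i,4]>5: print("blob",s[i]+[310,195,0,0,0],c[i]+[310,195])
for a in(-.35,.35):
    print("tip",a,[h.proj("scene",h.W(h.d,(.047+.027*np.sin(a)*k,.05,.084+.027*np.cos(a)*k))).round(1) for k in(.3,1)])
g=b.mean(2).astype(int);go=o.mean(2).astype(int)
print(go[210:230,338:352]);print(g[210:230,338:352])
E
```

```text
t 27.8667 dock xy mm [-126.8   50.6] z 206.9 yaw rel deg 0.14 F [1.  0.4 0. ] w -0.002 j [ 0.4   0.32  1.64 -0.    1.18  2.2 ]
blob [358 195  17  18 234] [366.24786325 202.55555556]
blob [400 201  10  19  94] [404.72340426 209.56382979]
blob [341 214   6  11  31] [343.4516129  218.83870968]
blob [342 226   3   3   7] [343.28571429 227.        ]
blob [348 227  54  21 241] [375.03319502 238.7219917 ]
blob [394 243   7   4  10] [396.7 244.5]
blob [352 255  37   7  79] [369.96202532 257.98734177]
blob [391 258   8   5  27] [394.03703704 260.22222222]
blob [337 261   6   4  13] [339.84615385 262.46153846]
blob [407 284  23  16 235] [418.67234043 292.58723404]
blob [351 294  20   6  91] [360.15384615 296.89010989]
tip -0.35 [array([343.6, 221.2]), array([344.4, 216. ])]
tip 0.35 [array([343.1, 220.2]), array([342.5, 212.6])]
[[ 64  66  76  69  78  91  97 116 140 140 141 140 141 142]
 [ 61  67  81  89 115 132 137 139 141 141 142 141 145 144]
 [ 50  67  86 114 135 137 138 141 141 141 143 145 144 144]
 [ 48  72  87 116 140 143 141 142 142 144 143 144 145 144]
 [ 51  70  92 123 139 140 142 141
[... 1392 characters left out ...]
8  29  33  55  80  96 122 136 137 134 137 133 136]
 [102  43  30  34  50  75  96 120 137 138 136 134 135 136]
 [ 99  88  82  85  80  79  97 120 136 137 136 136 138 135]
 [138 135 135 137 122  96  96 116 133 136 134 136 135 134]
 [136 137 138 132 119  98 102 128 141 136 134 135 134 136]
 [137 135 132 116 105 109 129 151 147 135 134 133 134 136]
 [134 139 125  95 110 133 144 136 131 138 136 135 131 130]
 [126 136 127 107  90  97  96  97 119 138 138 134 137 134]
 [115 133 132 116 116 123 125 123 114 117 137 133 137 139]
 [ 99 123 137 132 137 138 137 138 136 137 135 133 134 138]
 [ 83 114 132 138 139 138 137 136 137 134 126 117 124 132]
 [ 66 100 126 137 133 133 134 131 131 128 108  89 102 108]]
```

The toggle's tip moved as predicted (about 3 px up the image). Last, a quick check that the battery has not shifted, then hand in.

```bash
python3 - <<'E'
import h,cv2,numpy as np
from cell import imaging
g=lambda i:cv2.cvtColor(i,cv2.COLOR_BGR2GRAY).astype(np.float32)
for n,f,box in(("scene","s9f",(222,236,352,398)),("top","t9f",(218,244,350,394)),("scene","s9f",(198,222,345,375))):
    b=np.ascontiguousarray(imaging.read_camera(n)["img"][:,:,::-1]); o=cv2.imread(f"pics/{f}.png")
    y0,y1,x0,x1=box
    A=g(o)[y0:y1,x0:x1]; B=g(b)[y0:y1,x0:x1]
    print(n,box,"meandiff",np.abs(A-B).mean(),cv2.phaseCorrelate(A,B,cv2.createHanningWindow(A.shape[::-1],cv2.CV_32F)))
    if n=="scene": print(np.round(g(o)[250:266,370]),np.round(g(b)[250:266,370]))
E
```

```text
scene (222, 236, 352, 398) meandiff 3.787267 ((0.11389220928881727, 0.5071342609176943), 1.030623170402315)
[ 66.  62.  54.  54.  56.  52.  65. 118. 172. 178. 180. 183. 183. 184.
 183. 181.] [ 63.  60.  50.  50.  56.  50.  67.  87. 107. 150. 180. 184. 184. 183.
 181. 183.]
top (218, 244, 350, 394) meandiff 41.56206 ((-1.0990781487066705, 0.7569756209713567), 0.3733047363689407)
scene (198, 222, 345, 375) meandiff 19.588888 ((0.16146814435268197, 0.12357900866131111), 0.6771877126561271)
[ 66.  62.  54.  54.  56.  52.  65. 118. 172. 178. 180. 183. 183. 184.
 183. 181.] [ 64.  63.  56.  50.  54.  54.  65.  86. 109. 150. 181. 181. 184. 183.
 184. 180.]
```

```bash
python3 - <<'E'
import cv2,numpy as np
from cell import imaging
g=lambda i:cv2.cvtColor(i,cv2.COLOR_BGR2GRAY).astype(np.float32)
o=g(cv2.imread("pics/s9f.png")); s10=g(cv2.imread("pics/s10.png"))
n=np.mean([g(np.ascontiguousarray(imaging.read_camera("scene")["img"][:,:,::-1])) for _ in range(3)],0)
def sh(A,B,box):
    y0,y1,x0,x1=box; best=[]
    for dy in np.arange(-1.5,1.51,.1):
        for dx in(-.4,-.2,0,.2,.4):
            M=np.float32([[1,0,dx],[0,1,dy]]); best.append((np.abs(cv2.warpAffine(A,M,A.shape[::-1])-B)[y0:y1,x0:x1].mean(),round(dy,1),dx))
    return min(best)
for nm,bx in(("battop",(225,233,358,395)),("batlabel",(245,256,360,385)),("charger",(212,222,352,372)),("board",(270,285,340,365))):
    print(nm,"s10",sh(o,s10,bx),"now",sh(o,n,bx))
E
```

```text
battop s10 (np.float32(1.8445946), np.float64(0.0), 0) now (np.float32(1.5259007), np.float64(0.0), 0)
batlabel s10 (np.float32(2.4145455), np.float64(0.0), 0.2) now (np.float32(1.9886364), np.float64(0.0), 0.2)
charger s10 (np.float32(1.6510937), np.float64(0.1), 0) now (np.float32(1.645104), np.float64(0.0), -0.2)
board s10 (np.float32(61.02529), np.float64(-1.5), 0.4) now (np.float32(1.4641393), np.float64(-0.1), 0)
```

No shift in the battery, so the job is done.

```bash
python3 -c "
from cell import order
print(order.close_job())"
```

```text
the job is handed in; nothing more can be done
None
```

I handed the job in at about 28 s of the 64 s limit: the battery looked home against the charger, the bar level across the mouth, and the switch pushed over to its stop, all judged from camera images and contact forces, but the hand-in gave no verdict.

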